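# Set up the drying stand and put the washing-up away

### The arm

A 7-joint arm with a two-finger parallel gripper is mounted at the origin on the work surface. World frame = base frame: x ahead of the robot, y to its left, z up, the work surface at z = 0. Lengths are in mm, angles in degrees, forces in N, time in s.
With the tool pointing down it reaches from about 350 to 775 mm from the base axis. Payload 3.1 kg.
Tool frame: the origin (TCP) lies on the centre line of the jaws, within the pads' length; the fingertips stand 11 mm ahead of it and the grasp point (between the pads) lies 8 mm behind it; z points along the fingers, y is the line along which they close (so a half turn about z gives the same grasp; the last joint's range is limited). The gripper opens to 85 mm and grips with 20 to 120 N. Pads are 22 mm wide; open, the fingers measure 114 mm over their backs; the gripper's body (76 mm by 85 mm) begins 54 mm behind the grasp point. The pads swing forward as they close: fully open they stand 13 mm farther back than shut.
Start: joints at [-71.488, 17.813, 0.802, 86.603, -0.252, 75.585, -1.558], TCP at [196.193, 513.834, 242.304] pointing down, gripper open.
Joint ranges: [-154.91, 154.91], [-16.99, 109.72], [-72.82, 74.43], [7.12, 147.25], [-82.49, 262.49], [11.32, 116.49], [-174.64, 174.64]. Speed limits (degrees/s): [159.86, 159.86, 180, 180, 180, 180, 180].

### API

Orientations are given as [roll, pitch, yaw] about the fixed x, y, z axes, in that order (R = Rz(yaw) Ry(pitch) Rx(roll)).
In Python, from station import env gives the robot as it stands. The module is installed in compiled form; this text tells all that it offers. Calls block until the motion is done:
- env.movep(position, orientation): joint-space move of the TCP to a pose.
- env.movel(position, rotation=None, vel=150): straight line of the TCP; rotation=None keeps the orientation; vel is the mean speed in mm/s.
- env.goto_joints(angles): joint-space move.
- env.set_gripper(opening, grip_force=None): finger opening in mm; grip_force is the grip in N (None keeps the last); returns when the fingers have stopped.
- env.wait(seconds).
- env.solve_ik(position, orientation): joint angles nearest the present ones, or None.
- env.get_state(): the state.
- env.get_image(name): name is "side" or "top"; returns a dict with "image" (480x640x3 uint8, red, green, blue), "depth" (480x640 float32, mm along the optical axis (not along the pixel's ray), 0 where there is no reading), "mtx" (3x3 intrinsics, pixels), "origin" and "rotation" of the camera in the world. Camera axes: x right, y up, looking along -z (the intrinsics and any distortion apply to the point x, -y, -z); pixel columns grow to the right and rows downward; lengths in mm; the calibration is good to about 2 mm. A picture is of the moment at which its call begins.
A pose or a line that the arm cannot do raises env.IKError and nothing moves.
- env.hand_in(): hands the job in; it is judged then, once.
The state is a dict: "t": time; "qpos": joint angles; "dq": joint speeds; "tau": joint torques, N m; "position": TCP position; "orientation": TCP orientation; "force": force on the tool from outside, world axes, zero at the start; "torque": the same for the moment, N m; "opening": finger opening in mm; "finger_force": force on a finger pad.
Only numpy, scipy, OpenCV 4.12 (cv2) and the standard library are available. Lean on these libraries where they do the work, as an engineer would, in place of code of your own. Each camera call takes 0.05 s, during which the arm holds its last target. There are 200 camera calls.

### The job

First swing the drying stand's folding prop leg out until it hits its stop, and stand every chopping board from the basket in the stand's channel, side by side, leaning back on the leg. Then lift the flap of the utensil box, lay every utensil on the worktop (spoon, spatula, fork, turner) in the lower tier, and only when all are in, close the flap fully over them. Leave the other things on the worktop where they are; how many boards and utensils there are varies.

Things in the scene. Friction and masses are not known exactly. Their poses are not given: they have to be found in the camera images.
- stand: Fixed board-drying stand: steel base 170 (x) x 230 (y) x 8 high; origin: centre of the underside; x points from its front to the leg's hinge side, z up. Across it run a ridge 8 thick at x = 0 (top at z = 22) and the leg's hinge rod, 10 thick, at x = 35, z = 16. Between them a channel for board feet: x = 4 to 30, floor z = 8. Two boards fit side by side, centred at y = -56 and +56.
- leg (a joint): Prop leg of the stand, a U of 10 thick rod, 206 wide, 110 long; angle in rad: 0 = flat towards the stand's -x, growing as it swings up and over to +x. Stop at 1.885, leaning 18 degrees beyond upright. Starts half folded, 0.6 to 1.1. Stiff hinge (0.12 N m, plus 0.12 kg weight); stays where left. Best pushed along its arc, as a rod sliding up a fingertip can bind.
- leg_bar (a point): Middle of the leg's free cross rod (10 thick, along the stand's y), 110 from the hinge rod; push it here.
- box: Two-tier utensil box of white plastic, fixed: 200 (x) x 220 (y) x 60 high, walls and floor 5 thick. Origin: centre of its underside, z up. The lower tier (floor at z = 5, inside 190 x 210, 42 high) is covered by a grey flap just below the rim, hinged along the box's +x side. Four utensils fit side by side along the box's x, 50 apart.
- flap (a joint): Grey flap over the lower tier, 186 x 206 x 5, 0.12 kg; angle in rad: 0 = flat and shut (mid-plane at z = 50 of the box), stop at 1.57 = standing upright on the box's +x side, its top 0.24 m above the worktop. Hinge line along the box's y at x = 94, z = 50. Stiff hinge (0.25 N m): stays where left.
- flap_tab (a point): On the flap's black grip tab, an upright block 14 (across the hinge) x 24 (along the hinge) x 28 high, on the flap's top face, 170 from the hinge. This point is 22 above the flap's mid-plane, 8.5 below the tab's top end. Pinched across its 24 width, the flap can turn between the fingers.
- basket: Dishwasher basket part of grey plastic, fixed: base 110 x 110 x 8 with two slots 20 wide between wire hoops 58 high, at x = -30 and x = +30 of its origin (centre of the underside). Boards stand in the slots with their flat faces along its y.
- board_a: A kitchen chopping board of light wood, a plain slab 14 thick (its x) x 100 wide (its y) x 170 tall (its z), about 0.22 kg, with a dark dot near the top (no hole). Origin: middle of its lower edge face (underside); z runs up the board. At the start it stands upright in a slot of the basket; may be absent (None).
- board_b: A kitchen chopping board of white plastic, a plain slab 14 thick (its x) x 100 wide (its y) x 170 tall (its z), about 0.22 kg, with a dark dot near the top (no hole). Origin: middle of its lower edge face (underside); z runs up the board. At the start it stands upright in a slot of the basket; may be absent (None).
- board_a_top (a point): Middle of the upper edge of the wooden board, 170 above its origin.
- board_b_top (a point): Middle of the upper edge of the plastic board, 170 above its origin.
- spatula: Wooden spatula with a solid rectangular blade, 160 long, about 0.07 kg, lying flat. Straight handle 100 long, 18 wide, 14 high, from x = -80 to +20; head to x = +80, up to 42 wide and at most 12 thick. Origin: middle of its length on the underside; x runs from handle to head, z up. Centre of mass near x = -10; grip the handle there. May be absent (None).
- spoon: Wooden spoon with a round head, 160 long, about 0.07 kg, lying flat. Straight handle 100 long, 18 wide, 14 high, from x = -80 to +20; head to x = +80, up to 42 wide and at most 12 thick. Origin: middle of its length on the underside; x runs from handle to head, z up. Centre of mass near x = -10; grip the handle there. May be absent (None).
- fork: Wooden salad fork with three tines, 160 long, about 0.07 kg, lying flat. Straight handle 100 long, 18 wide, 14 high, from x = -80 to +20; head to x = +80, up to 42 wide and at most 12 thick. Origin: middle of its length on the underside; x runs from handle to head, z up. Centre of mass near x = -10; grip the handle there. May be absent (None).
- turner: Slotted steel turner with a steel handle, 160 long, about 0.07 kg, lying flat. Straight handle 100 long, 18 wide, 14 high, from x = -80 to +20; head to x = +80, up to 42 wide and at most 12 thick. Origin: middle of its length on the underside; x runs from handle to head, z up. Centre of mass near x = -10; grip the handle there. May be absent (None).
- mug: Bystander: blue mug, 76 across, 90 high; origin at centre of underside.
- sponge: Bystander: yellow cleaning block 80 x 40 x 30; origin at centre of underside.
- soap: Bystander: green soap bottle, 60 across, 190 high; origin at centre of underside.
- jar: Bystander: glass jar, 70 across, 100 high; origin at centre of underside.
- bowl: Bystander: white bowl, 120 across, 50 high; origin at centre of underside.
- mill: Bystander: dark wooden pepper mill, 50 across, 145 high; origin at centre of underside.

How it is judged (in metres and radians):
On the way, in this order (a step that is already met when the one before it is completed fails the run):
1. the prop leg is swung out to its stop (above 1.82 rad) (value of joint leg above 1.82 rad), for 0.2 s.
2. every board present leans on the leg, foot in the channel (value of joint leg above 1.82 rad and angle between board_a's own z axis and vertical between 0.18 and 0.52 rad and x of board_a in the frame of stand between 0.004 and 0.036 m and y of board_a in the frame of stand between -0.09 and 0.09 m and z of board_a in the frame of stand between 0 and 0.03 m and angle between the y axis of each of board_a, board_b and the y axis of stand, either way round below 0.25 rad and x of board_a_top in the frame of stand between 0.04 and 0.125 m and linear speed of each of board_a, board_b below 0.03 m/s and angle between board_b's own z axis and vertical between 0.18 and 0.52 rad and x of board_b in the frame of stand between 0.004 and 0.036 m and y of board_b in the frame of stand between -0.09 and 0.09 m and z of board_b in the frame of stand between 0 and 0.03 m and x of board_b_top in the frame of stand between 0.04 and 0.125 m), for 0.2 s.
3. the flap is lifted (above 1.2 rad) (value of joint flap above 1.2 rad), for 0.2 s.
4. every utensil present lies in the lower tier while the flap is still up (above 0.8 rad) (x of spatula in the frame of box between -0.095 and 0.095 m and y of spatula in the frame of box between -0.105 and 0.105 m and z of spatula in the frame of box between 0 and 0.036 m and linear speed of each of spatula, spoon, fork, turner below 0.03 m/s and x of spoon in the frame of box between -0.095 and 0.095 m and y of spoon in the frame of box between -0.105 and 0.105 m and z of spoon in the frame of box between 0 and 0.036 m and x of fork in the frame of box between -0.095 and 0.095 m and y of fork in the frame of box between -0.105 and 0.105 m and z of fork in the frame of box between 0 and 0.036 m and x of turner in the frame of box between -0.095 and 0.095 m and y of turner in the frame of box between -0.105 and 0.105 m and z of turner in the frame of box between 0 and 0.036 m and value of joint flap above 0.8 rad), for 0.2 s.
At the end, for the whole second after the job is handed in: Leg at its stop (over 1.82 rad); each board with its foot in the channel, within 90 mm of the stand's middle, leaning back on the leg by 0.18 to 0.52 rad, square within 0.25 rad; each utensil's middle inside the box, under 36 mm up; flap shut (under 0.06 rad); all at rest (all of step 2 and x of spatula in the frame of box between -0.095 and 0.095 m and y of spatula in the frame of box between -0.105 and 0.105 m and z of spatula in the frame of box between 0 and 0.036 m and linear speed of each of spatula, spoon, fork, turner below 0.03 m/s and x of spoon in the frame of box between -0.095 and 0.095 m and y of spoon in the frame of box between -0.105 and 0.105 m and z of spoon in the frame of box between 0 and 0.036 m and x of fork in the frame of box between -0.095 and 0.095 m and y of fork in the frame of box between -0.105 and 0.105 m and z of fork in the frame of box between 0 and 0.036 m and x of turner in the frame of box between -0.095 and 0.095 m and y of turner in the frame of box between -0.105 and 0.105 m and z of turner in the frame of box between 0 and 0.036 m and value of joint flap below 0.06 rad); the robot touches nothing.
It fails at once if one of the mug, cleaning block, soap bottle, jar, bowl or pepper mill is shifted by more than 4 cm (distance of mug from where it was at the start of the episode above 0.04 m or distance of sponge from where it was at the start of the episode above 0.04 m or distance of soap from where it was at the start of the episode above 0.04 m or distance of jar from where it was at the start of the episode above 0.04 m or distance of bowl from where it was at the start of the episode above 0.04 m or distance of mill from where it was at the start of the episode above 0.04 m).
Of board_a, board_b only 1 to 2 are there at a start; the rules pass over those that are not, and their reading is None.
Of spatula, spoon, fork, turner only 2 to 4 are there at a start; the rules pass over those that are not, and their reading is None.
At some moment in a run one of spatula, spoon, fork, turner may be knocked a few centimetres aside while the robot is not near it.
It also fails if it takes over 210 s, if anything falls off the work surface, if the arm or the gripper's body presses on something with over 40 N, if the wrist force passes 120 N, or if a joint passes its speed limit or range.

## Working session

There is one attempt and no reset: what is moved stays moved. The work goes in short steps, each a Python script; the robot and the scene stay as the last script left them, time stands still between calls to the robot, and variables do not carry over. Pictures are saved under pics/ and viewed, at most 14 in all, crops included, and the job is handed in when it is done.

```bash
mkdir -p pics; cat > h.py <<'E'
from station import env
import numpy as np, cv2
def cap(name,save=None):
    d=env.get_image(name)
    if save: cv2.imwrite('pics/'+save,cv2.cvtColor(d['image'],cv2.COLOR_RGB2BGR))
    m=d['mtx'];h,w=d['depth'].shape;u,v=np.meshgrid(np.arange(w),np.arange(h));z=d['depth']
    c=np.stack([(u-m[0,2])/m[0,0]*z,-(v-m[1,2])/m[1,1]*z,-z],-1)
    d['P']=c@np.array(d['rotation']).T+np.array(d['origin']);d['P'][z==0]=np.nan
    return d
E
python3 - <<'E'
from h import *
for n in('top','side'):
    d=cap(n,n+'0.png'); print(n,d['origin'],d['rotation'],d['mtx'],[k for k in d]); np.savez(n+'0.npz',P=d['P'],im=d['image'])
print(env.get_state())
E
```

```text
Traceback (most recent call last):
  File "h.py", line 8, in cap
    d['P']=c@np.array(d['rotation']).T+np.array(d['origin']);d['P'][z==0]=np.nan
           ~~~~~~~~~~~~~~~~~~~~~~~~~~~^~~~~~~~~~~~~~~~~~~~~~
ValueError: operands could not be broadcast together with shapes (480,640) (3,)
```

View pics/top0.png

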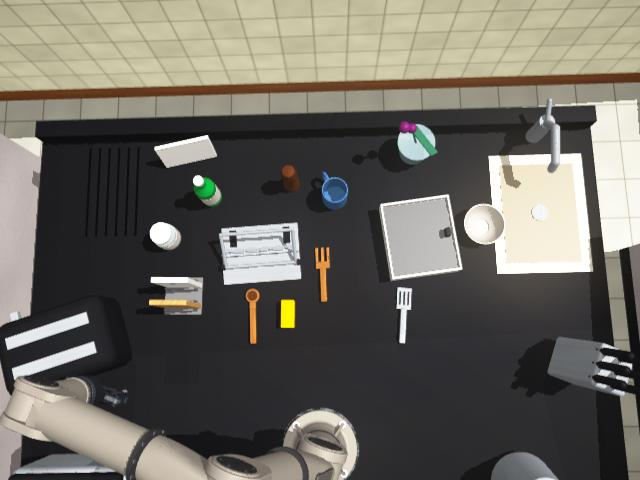

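The top view shows the base near (320,450). The stand is at (260,253), the basket with two boards at (183,297), and the box at (420,237) with its tab at (446,232). Spoon is at (253,315), fork at (323,275), turner at (403,315). The camera rotation seems to be Euler angles.

```bash
sed -i "s/np.array(d\['rotation'\]).T/Rot.from_euler('xyz',d['rotation'],degrees=True).as_matrix().T/;s/^import numpy.*/&\nfrom scipy.spatial.transform import Rotation as Rot/" h.py
python3 - <<'E'
from h import *
for n in('top','side'):
    d=cap(n,n+'0.png'); print(n,d['origin'],d['rotation'],d['mtx'],[k for k in d]); np.savez(n+'0.npz',P=d['P'],im=d['image'])
    if n=='top':
        for u,v in[(320,350),(260,253),(183,283),(175,303),(420,240),(446,232),(253,330),(323,285),(403,330),(288,313),(120,250),(335,190),(198,182)]:print(u,v,d['P'][v,u].round())
print(env.get_state())
E
```

```text
top [ 308.21283696  -45.71425222 1660.81336525] [  9.94097065   1.22031753 -91.26064227] [[563.68246919   0.         319.59287677]
 [  0.         563.68246919 238.07122135]
 [  0.           0.           1.        ]] ['image', 'depth', 'mtx', 'origin', 'rotation', 'P']
320 350 [271. -11.  -5.]
260 253 [556. 159.  26.]
183 283 [459. 349. 161.]
175 303 [405. 364. 178.]
420 240 [ 577. -307.   56.]
446 232 [ 594. -377.   81.]
253 330 [333. 182.   9.]
323 285 [458. -24.  16.]
403 330 [ 323. -251.   10.]
288 313 [379.  78.  29.]
120 250 [579. 583.   2.]
335 190 [744. -67.  12.]
198 182 [732. 308. 181.]
side [  50.39752589 -763.74665904  836.37463237] [ 50.31313625  -0.2294427  -35.25145957] [[525.11695022   0.         319.04416122]
 [  0.         525.11695022 237.17655928]
 [  0.           0.           1.        ]] ['image', 'depth', 'mtx', 'origin', 'rotation', 'P']
{'t': 0.15, 'qpos': array([-71.48872294,  17.84971219,   0.80333047,  86.67046759,
        -0.24996461,  75.5844897 ,  -1.55793432]), 'dq': array([-0.00328754, -0.13150475, -0.02667443, -0.2660842 , -0.00371584,
        0.0562205 , -0.01507469]), 'tau': array([ 1.29444710e-03, -3.80273187e+01,  1.46728023e-01, -2.30851775e+01,
        1.22886585e-02,  9.68575012e-03, -7.63104140e-06]), 'position': array([196.0300258 , 513.31154709, 241.47531439]), 'orientation': array([-1.79897264e+02,  7.04385957e-03,  1.59103461e+02]), 'force': array([-0.10012063, -0.69338957, -0.4809947 ]), 'torque': array([ 0.00412467, -0.00693795,  0.01193588]), 'finger_force': 0.0, 'opening': 85.49257989817457}
```

View pics/side0.png

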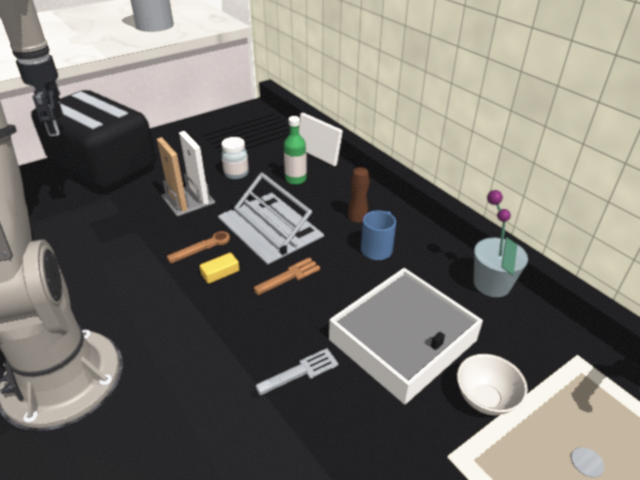

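The side view agrees: stand at (270,220) with its leg partly up, box at (405,330), tab at (437,341), bowl at (491,385), boards at (172,175) and (193,168). Zooming in on the stand, basket and box.

```bash
python3 - <<'E'
from h import *
t=cv2.imread('pics/top0.png');s=cv2.imread('pics/side0.png')
def c(i,x,y,w,h):return cv2.resize(i[y:y+h,x:x+w],(400,300),interpolation=cv2.INTER_CUBIC)
cv2.imwrite('pics/c1.png',np.vstack([np.hstack([c(t,210,213,100,75),c(s,210,165,120,90)]),np.hstack([c(t,375,190,100,75),c(t,140,265,80,60)])]))
# oriented rects
d=np.load('top0.npz');P=d['P'];im=d['im'].astype(int)
def rect(name,mask,lo,hi):
    p=P[mask]; p=p[(p[:,2]>lo)&(p[:,2]<hi)]; r=cv2.minAreaRect(p[:,:2].astype(np.float32)); print(name,len(p),np.round(r[0],1),np.round(r[1],1),round(r[2],1),'z',np.nanmedian(p[:,2]).round(1))
def win(x,y,w,h):
    m=np.zeros((480,640),bool);m[y:y+h,x:x+w]=1;return m
R,G,B=im[...,0],im[...,1],im[...,2]
bright=(im.min(-1)>60)
rect('stand',win(212,215,95,75)&bright,2,60)
rect('box',win(372,187,95,97)&(im.min(-1)>90),50,75)
rect('tab',win(436,222,20,20),66,100)
rect('basket',win(145,270,65,55)&bright,-5,60)
rect('wood',win(140,290,65,30)&(R>B+50),150,190)
rect('white',win(140,270,65,25)&(im.min(-1)>120),140,190)
rect('spoon',win(235,280,35,70)&(R>B+50),2,30)
rect('fork',win(308,240,28,68)&(R>B+50),2,30)
rect('turner',win(390,280,28,70)&bright,2,30)
rect('sponge',win(275,295,25,40)&(R>B+80),10,50)
E
```

```text
stand 3563 [548.9 161. ] [191.5 238.6] 3.5 z 8.5
box 3767 [ 590.  -328.2] [221.6 243.8] 6.8 z 53.9
tab 53 [ 590.9 -391.4] [43.3 23.4] 58.5 z 77.1
basket 928 [440.  412.8] [160.3 112.6] 87.9 z 7.5
wood 234 [407.  384.9] [100.4  13.9] 88.5 z 175.8
white 230 [465.9 383.7] [101.3  13.1] 89.0 z 175.3
spoon 406 [375.5 178.9] [159.3  40.8] 6.3 z 11.3
fork 405 [491.8 -21.8] [ 41.5 160.9] 88.9 z 10.2
turner 500 [ 378.6 -257.9] [182.4  56.3] 5.3 z 9.4
sponge 391 [377.6  81.3] [40.2 78.1] 88.0 z 28.0
```

View pics/c1.png

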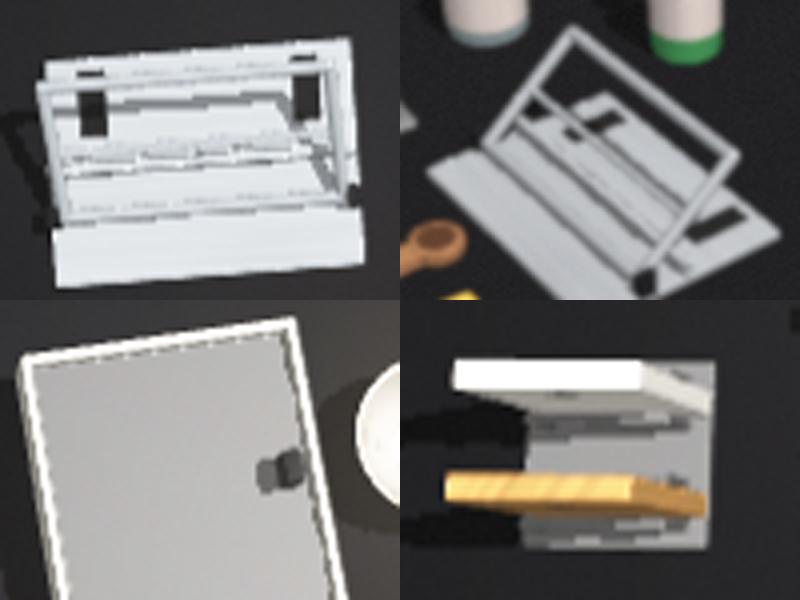

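The crops show the stand's hinge mounts (350,200) on the side nearest the robot, with the free bar raised on the far side (190,75). So stand +x points towards the robot, and the boards will lean towards it. The box tab (285,470) is on the bowl side, so box +x is about world +y. I'll refine the fits with both cameras.

```bash
python3 - <<'E'
from h import *
for n in('top','side'):
    d=np.load(n+'0.npz');P=d['P'];im=d['im'].astype(int);mn=im.min(-1)
    X,Y,Z=P[...,0],P[...,1],P[...,2]
    def fit(name,m):
        p=P[m]
        if len(p)<20: print(n,name,len(p));return
        r=cv2.minAreaRect(p[:,:2].astype(np.float32)); print(n,name,len(p),np.round(r[0],1),np.round(r[1],1),round(r[2],1),'z',np.percentile(p[:,2],[5,50,95]).round(1))
    st=(abs(X-549)<115)&(abs(Y-161)<135)&(mn>70)
    fit('base',st&(Z>5)&(Z<12))
    fit('legbar',st&(Z>80)&(Z<130))
    q=P[st&(Z>35)]; 
    if len(q): print('leg maxz',np.percentile(q[:,2],[90,97,99]).round(1), q[q[:,2]>np.percentile(q[:,2],80)].mean(0).round(1))
    bx=(abs(X-590)<140)&(abs(Y+315)<140)
    bx&=~(np.hypot(X-600,Y+476)<64)
    fit('box rim',bx&(Z>56)&(Z<66)&(mn>120))
    fit('flap',bx&(Z>49)&(Z<54.5)&(abs(mn-im.max(-1))<25)&(mn>60))
    fit('tab',bx&(Z>68)&(mn<90))
    bo=(X>520)&(X<680)&(Y<-400)&(Y>-560)&(mn>120)&(Z>40)&(Z<60)
    fit('bowl',bo)
E
```

```text
top base 1858 [543.8 158.3] [201.2 231.3] 3.2 z [ 5.4  7.9 11.3]
top legbar 272 [601.7 162.9] [ 25.  213.1] 4.2 z [82.1 88.6 95.3]
leg maxz [91.8 94.8 96.6] [606.1 158.4  92.3]
top box rim 1027 [ 587.  -307.5] [220.5 201.7] 6.9 z [56.2 58.3 63.6]
top flap 2557 [ 590.4 -332.3] [221.7 251.6] 6.7 z [49.4 51.9 54.2]
top tab 41 [ 595.  -381.7] [22.8 13. ] 8.5 z [70.9 78.4 83.9]
top bowl 397 [ 608.2 -464.7] [119.  185.4] 23.2 z [41.4 48.9 57.1]
side base 2643 [538.7 161.3] [205.6 234.4] 3.5 z [ 5.5  7.6 10.4]
side legbar 281 [600.4 163.2] [ 21.1 218.9] 3.9 z [82.2 88.4 91.7]
leg maxz [90.  91.2 92.3] [604.7 158.3  90.2]
side box rim 1179 [ 586.6 -304.5] [225.2 201.9] 6.8 z [56.5 59.1 61.7]
side flap 7437 [ 587.9 -333.7] [223.  254.8] 6.2 z [49.8 51.9 54. ]
side tab 117 [ 594.1 -381.3] [23.  14.9] 1.5 z [69.1 79.1 81.6]
side bowl 1085 [ 607.1 -462.7] [120.2 182. ] 23.3 z [41.  48.1 58. ]
```

```bash
python3 - <<'E'
from h import *
for n in('top','side'):
    d=np.load(n+'0.npz');P=d['P'];im=d['im'].astype(int);mn=im.min(-1)
    X,Y,Z=P[...,0],P[...,1],P[...,2]
    m=(abs(X-549)<115)&(abs(Y-161)<135)&(mn>110)&(im.max(-1)-mn<30)&(Z>4)&(Z<25)
    a=np.radians(183.5);ux=np.array([np.cos(a),np.sin(a)]);uy=np.array([-ux[1],ux[0]])
    p=P[m][:,:2]-[556,158];x=p@ux;y=p@uy
    print(n,len(p),'x pct',np.percentile(x,[.5,2,98,99.5]).round(1),'y',np.percentile(y,[.5,2,98,99.5]).round(1))
    r=cv2.minAreaRect(p.astype(np.float32));print(np.round(r[0],1),np.round(r[1],1),r[2])
for y in (0,):
  for p,o in [((605.5,160,130),[180,0,93.5]),((605.5,160,130),[180,0,-86.5]),((407,385,170),[180,0,90]),((407,385,170),[180,0,-90]),((595,-382,90),[180,0,6.8]),((595,-382,90),[180,0,-173]),((580,-300,250),[180,0,-173]),((480,210,200),[180,0,93.5]),((376,179,80),[180,0,6]),((580,-300,80),[180,0,6.8])]:
    q=env.solve_ik(p,o);print(p,o,None if q is None else np.round(q))
E
```

```text
top 2759 x pct [-85.5 -82.8  80.7  82.9] y [-113.7 -107.8  108.6  111.5]
[2. 2.] [171.7 229.2] 2.976081371307373
side 3281 x pct [-83.3 -80.4  83.6  85.7] y [-118.  -112.8  108.7  110.8]
[-1.   3.7] [172.6 234.6] 2.936108350753784
(605.5, 160, 130) [180, 0, 93.5] [-37.  34.  31.  84. -18.  67.   1.]
(605.5, 160, 130) [180, 0, -86.5] [-17.  31.   1.  83.  -0.  66. 167.]
(407, 385, 170) [180, 0, 90] [-59.  22.  18.  92.  -7.  67. -39.]
(407, 385, 170) [180, 0, -90] [-38.  22.  -9.  91.   4.  67. 132.]
(595, -382, 90) [180, 0, 6.8] [  6.  51.  51.  71. -38.  75. -28.]
(595, -382, 90) [180, 0, -173] [  7.  49.  47.  71. -35.  74. 150.]
(580, -300, 250) [180, 0, -173] [ -1.  36.  49.  69. -27.  86. 141.]
(480, 210, 200) [180, 0, 93.5] [-46.  17.  26.  95.  -8.  69. -15.]
(376, 179, 80) [180, 0, 6] [ -56.   14.   32.  120.  -10.   49. -102.]
(580, -300, 80) [180, 0, 6.8] [ -6.  48.  56.  83. -40.  71. -29.]
```

```bash
cat >> h.py <<'E'
def fr(o,yaw):
    a=np.radians(yaw);c,s=np.cos(a),np.sin(a)
    return lambda x,y,z:np.array([o[0]+c*x-s*y,o[1]+s*x+c*y,z])
SY=183.1; stand=fr((556.5,160.5),SY); BY=96.8; box=fr((587,-306.5),BY)
def F(): return np.round(env.get_state()['force'],1)
E
python3 - <<'E'
from h import *
o=[180,0,SY-90]
def leg(t): return stand(35-110*np.cos(t)*-1*-1,0,16+110*np.sin(t)-8)
t=.69
env.set_gripper(40,20)
env.movep(leg(t)+[0,0,110],o)
f0=F();env.movel(leg(t),vel=120);print('down',F()-f0)
print(env.set_gripper(0,20));s=env.get_state();print(s['opening'],s['position'].round(1),F()-f0)
f0=F()
while t<1.96:
    t+=.045
    env.movel(leg(t),vel=60);f=F()-f0
    print(round(t,2),f,end=' ')
    if t>1.8 and np.linalg.norm(f[:2])>22: break
s=env.get_state();print(s['t'],s['position'],leg(t),s['opening'])
d=cap('side','leg.png');np.savez('leg.npz',P=d['P'],im=d['image'])
E
```

```text
down [-0.2  0.6 -0.4]
False
9.053382801993468 [606.7 163.3  78.6] [1.1 0.2 0.3]
0.73 [-0.2  0.8  0.9] 0.78 [0.6 1.  1.8] 0.83 [2.  0.4 3.5] 0.87 [2.6 1.1 3.4] 0.92 [4.1 1.3 4.7] 0.96 [3.3 0.2 6.4] 1.01 [3.6 1.2 6. ] 1.05 [3.5 0.8 6.9] 1.09 [3.8 0.6 7.8] 1.14 [3.1 0.  8.3] 1.18 [1.8 1.1 7.7] 1.23 [2.2 0.9 8.2] 1.27 [1.7 0.5 8.6] 1.32 [1.8 1.  9.7] 1.36 [1.2 0.7 9.3] 1.41 [-0.3  1.7  8.9] 1.45 [-0.1  1.1  9.1] 1.5 [-0.5  0.7  8.9] 1.54 [-1.8  0.2  8.1] 1.59 [-2.1  1.3  7.7] 1.63 [-1.   0.5  6.6] 1.68 [-2.   1.4  7. ] 1.72 [-0.8  1.4  4.7] 1.77 [-2.   1.3  5. ] 1.81 [-2.3  2.1  1.1] 1.86 [-1.3  2.   0.1] 1.9 [ 4.8  2.5 -0.5] 1.95 [ 9.3  1.9 -0.7] 1.99 [15.3  2.8 -0.1] 11.3083 [487.44623235 156.83568262 112.38436075] [476.34200116 156.15879796 108.25034648] 8.890985804769517
```

View pics/leg.png

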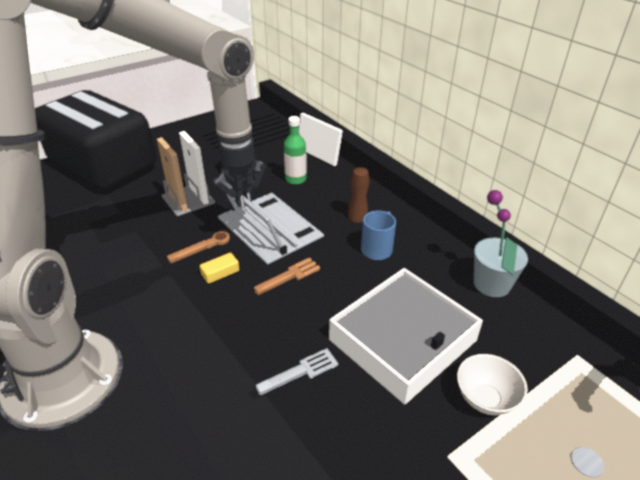

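The prop leg reached its stop: bar at z = 120.4 against 120.6 expected, and x = 487.4 against 487.6, which also confirms the stand's pose. The picture shows the leg leaning towards the robot at (265,215). Now the boards.

```bash
cat >> h.py <<'E'
def board(px,py,gyaw,ys,phi=.30):
    o=[180,0,gyaw]
    env.movep([px,py,300],o); env.set_gripper(44,100)
    f0=F();env.movel([px,py,155],vel=150);print('at board',F()-f0)
    env.set_gripper(0,100);s=env.get_state();print('grip',s['opening'],s['finger_force'])
    if s['opening']<9: return False
    env.movel([px,py,300],vel=120)
    ax=stand(0,1,0)-stand(0,0,0)
    R=Rot.from_rotvec(ax*phi)*Rot.from_euler('xyz',[180,0,SY-90],degrees=True)
    e=R.as_euler('xyz',degrees=True)
    oz=lambda h: stand(22-7*np.cos(phi)+147*np.sin(phi),ys,8+7*np.sin(phi)+h+147*np.cos(phi))
    env.movep(oz(150),e); env.movel(oz(40),vel=120); env.wait(.3); f0=F(); print('opening',env.get_state()['opening'])
    env.movel(oz(8),vel=50)
    h=8
    while h>-7:
        h-=1; env.movel(oz(h),vel=25); f=F()-f0
        if np.linalg.norm(f)>5: break
    print('landed h',h,f)
    env.set_gripper(36);env.wait(.3)
    env.movel(oz(h)-R.as_matrix()[:,2]*80,vel=100)
    env.movel(oz(180),vel=200)
    return True
E
python3 - <<'E'
from h import *
env.set_gripper(40);p=env.get_state()['position'];env.movel(p+[0,0,140])
print(board(466,384,89,57)); print(env.get_state()['t'])
env.movep([420,385,330],[180,0,90])
d=cap('side','b1.png')
E
```

```text
at board [0.1 0.5 0. ]
grip 12.69242822136257 98.12418222427368
opening 12.693092772520213
landed h 0 [-3.5  0.7  7. ]
True
24.3833
```

View pics/b1.png

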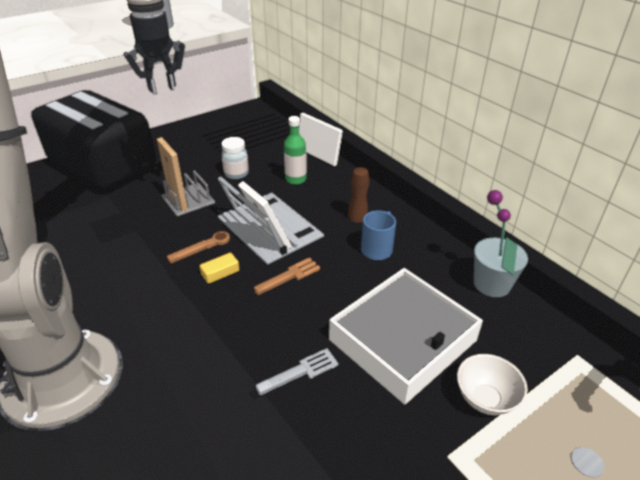

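The white board stands in the channel, leaning on the leg, at (265,215). Next is the wooden one.

```bash
python3 - <<'E'
from h import *
print(board(407,385,88.5,-56)); 
env.movep([330,300,380],[180,0,90]);print(env.get_state()['t'])
for n in('top','side'):
    d=cap(n,'b2'+n+'.png');P=d['P'];im=d['image'].astype(int)
    a=np.radians(SY);s=np.array([np.cos(a),np.sin(a)]);q=P[...,:2]-[556.5,160.5];x=q@s;y=q@np.array([-s[1],s[0]]);Z=P[...,2]
    for nm,c in(('a',-56),('b',57)):
        m=(abs(y-c)<60)&(abs(x-60)<80)&(Z>158)&(Z<190)
        if m.sum(): print(n,nm,m.sum(),'x',np.percentile(x[m],[5,50,95]).round(),'y',np.percentile(y[m],[2,98]).round(),'zmax',np.percentile(Z[m],98).round(1))
a=cv2.imread('pics/b2top.png');b=cv2.imread('pics/b2side.png')
cv2.imwrite('pics/b2.png',np.hstack([cv2.resize(a[200:300,200:330],(400,308)),cv2.resize(b[140:280,190:340],(400,308))]))
E
```

```text
at board [-0.4  0.3  0.6]
grip 12.656377723859148 98.3655309677124
opening 12.679642707976985
landed h 0 [-1.9 -1.3  8.4]
True
36.95
top a 226 x [63. 72. 79.] y [-104.   -7.] zmax 175.3
top b 218 x [64. 72. 79.] y [ 10. 106.] zmax 174.5
side a 205 x [69. 76. 81.] y [-104.   -7.] zmax 172.4
side b 240 x [69. 76. 81.] y [  7. 106.] zmax 172.2
```

View pics/b2.png

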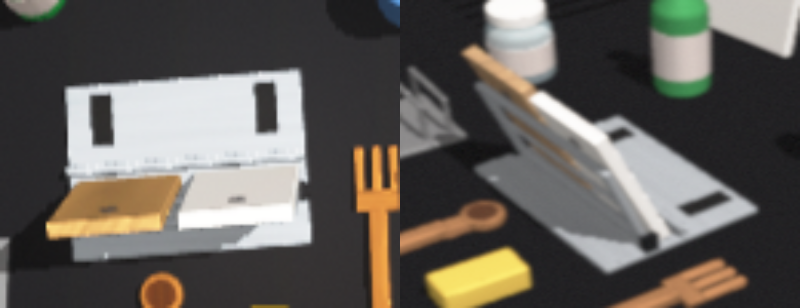

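Both boards lean on the leg: tops at stand x about 73 (0.35 rad), y from -104 to -7 and 7 to 106, square. Now the flap.

```bash
cat >> h.py <<'E'
def tab(t,h=26,up=0): return box(94-170*np.cos(t)+h*np.sin(t),0,50+170*np.sin(t)+h*np.cos(t)-8+up)
FO=[180,0,BY]
E
python3 - <<'E'
from h import *
env.movep([450,-150,380],FO);env.movep(tab(0,up=140),FO);env.set_gripper(46,40)
f0=F();env.movel(tab(0,up=0),vel=80);print('down',F()-f0)
env.set_gripper(0,40);s=env.get_state();print('grip',s['opening'],s['qpos'].round())
t=0
while t<1.45:
    t+=.05;env.movel(tab(t),vel=70);f=F()-f0
    print(round(t,2),f,end=' ')
    if np.linalg.norm(f)>35: print('STOP');break
print(env.get_state()['opening'],env.get_state()['t']);d=cap('side','flap.png')
E
```

```text
down [ 0.2  0.  -0.7]
grip 23.08619242727535 [ 16.  46.  29.  71. -22.  68.  52.]
0.05 [ 2.  -0.2 -0.2] 0.1 [ 1.8 -0.5 -2.3] 0.15 [ 2.9 -0.8 -0.7] 0.2 [ 2.7  0.9 -1.1] 0.25 [ 2.9 -0.9 -0.1] 0.3 [ 3.7  0.  -0.7] 0.35 [ 2.2 -0.2 -0.5] 0.4 [ 3.1 -0.6 -0.5] 0.45 [ 4.8 -0.5  0. ] 0.5 [ 5.  -0.9  0. ] 0.55 [5.2 0.4 0.1] 0.6 [ 5.2 -0.4 -0.2] 0.65 [ 5.6 -1.2  0.3] 0.7 [ 5.3 -0.1 -0.1] 0.75 [ 5.7 -0.8  1.3] 0.8 [ 5.9 -1.9  0.3] 0.85 [ 5.  -1.2  1.3] 0.9 [6.1 0.3 1.5] 0.95 [ 6.  -1.9  2.4] 1.0 [ 6.1 -1.8  1.9] 1.05 [ 5.3 -1.1  2.8] 1.1 [ 6.2 -1.   3.1] 1.15 [ 5.5 -0.7  4.6] 1.2 [ 5.5 -1.2  4.9] 1.25 [ 4.  -1.4  5.6] 1.3 [ 5.1 -0.7  6.1] 1.35 [ 4.3 -0.8  6.3] 1.4 [ 4.1 -0.3  8.5] 1.45 [ 2.7 -1.3  9.3] 22.972270597982302 50.425
```

View pics/flap.png

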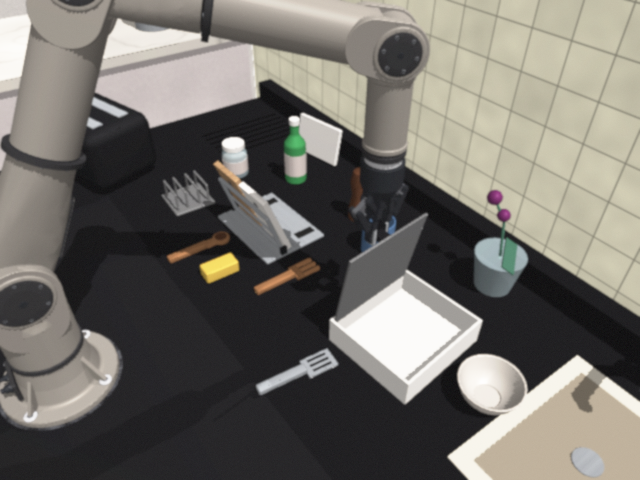

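The flap is up and the lower tier is empty (405,330). I'll push it almost to its stop for wrist clearance, then do the utensils, measuring again before each pick.

```bash
cat >> h.py <<'E'
def utensils():
    d=cap('top');P=d['P'];im=d['image'].astype(int);X,Y,Z=P[...,0],P[...,1],P[...,2]
    sat=im.max(-1)-im.min(-1);out=[]
    reg=(X>230)&(X<600)&(Y<300)&(Y>-480)&(Z>2)&(Z<28)
    # keep off the stand and box
    for f,hx,hy in((fr((556.5,160.5),SY),95,125),(fr((587,-306.5),BY),112,122)):
        o=f(0,0,0);u=f(1,0,0)-o;v=f(0,1,0)-o;q=P-o
        reg&=~((abs(q[...,0]*u[0]+q[...,1]*u[1])<hx)&(abs(q[...,0]*v[0]+q[...,1]*v[1])<hy))
    for kind,m in(('wood',(im[...,0]-im[...,2]>50)&(im[...,1]<0.8*im[...,0])),('steel',(sat<30)&(im.min(-1)>75))):
        n,l,st,_=cv2.connectedComponentsWithStats(cv2.morphologyEx((m&reg).astype(np.uint8),cv2.MORPH_CLOSE,np.ones((3,3))),connectivity=8)
        for i in range(1,n):
            if st[i,4]<150: continue
            p=P[(l==i)&m&reg][:,:2]; (c,wh,a)=cv2.minAreaRect(p.astype(np.float32))
            if not 130<max(wh)<190: continue
            ang=np.radians(a if wh[0]>wh[1] else a+90);u=np.array([np.cos(ang),np.sin(ang)]);v=np.array([-u[1],u[0]])
            x=(p-c)@u;y=(p-c)@v
            if y[x>25].std()<y[x<-25].std(): u,v,x,y=-u,-v,-x,-y
            # handle line gives axis
            h=(x<10)&(x>-75);b=np.polyfit(x[h],y[h],1)
            psi=np.degrees(np.arctan2(u[1],u[0])+np.arctan(b[0]))
            g=np.array(c)-10*u+np.polyval(b,-10)*v
            out.append((kind,np.round(c,1),np.round(wh,1),round(psi,1),g.round(1)))
    return out
OBS=[260,420,360]
E
python3 - <<'E'
from h import *
for t in(1.5,1.55): env.movel(tab(t),vel=60);print(F())
env.set_gripper(60);env.movel(tab(1.55,up=120),vel=150)
env.movep(OBS,[180,0,90]);print(env.get_state()['t'])
for u in utensils():print(u)
d=cap('top','t3.png')
P=d['P'];m=(abs(P[...,0]-587)<130)&(P[...,1]>-260)&(P[...,1]<-120)&(P[...,2]>200);print('flap top',P[m].mean(0),m.sum())
for x in(-62,-14,34):
  for z in(340,19):
    q=env.solve_ik(box(x,8,z),[180,0,BY-90]);print(x,z,None if q is None else q.round())
E
```

```text
[ 3.2 -0.1 10.3]
[ 2.3  0.1 11.4]
54.8917
('wood', array([491.9, -21.6]), array([ 41.5, 160.6]), np.float64(1.6), array([481.8, -23. ]))
('wood', array([374.2, 188.6]), array([ 39.1, 156.1]), np.float64(0.6), array([363.8, 183.1]))
('steel', array([ 366.6, -253.9]), array([ 44.9, 161.9]), np.float64(-5.4), array([ 356.7, -252.3]))
flap top [ 574.77640412 -222.73507317  225.93006141] 468
-62 340 [  7.  46.  67.  47. -43. 106. -32.]
-62 19 [  1.  57.  56.  77. -47.  71. -22.]
-14 340 [  1.  40.  61.  54. -35. 101. -36.]
-14 19 [ -2.  52.  52.  83. -43.  66. -27.]
34 340 [ -4.  34.  55.  60. -28.  97. -41.]
34 19 [ -4.  47.  46.  88. -36.  61. -33.]
```

View pics/t3.png

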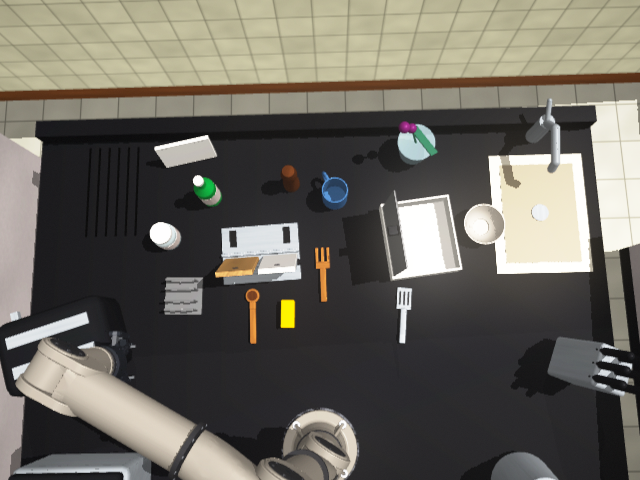

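The flap is upright at (395,235). The utensils measure about 160 x 42 with headings near 0°, and nothing has shifted. Turner first, in the slot furthest from the flap.

```bash
cat >> h.py <<'E'
VIA=[30,5,0,87,0,88,-52]
def pick(g,psi):
    o=[180,0,psi]
    env.movep([g[0],g[1],150],o);env.set_gripper(44,60)
    f0=F();env.movel([g[0],g[1],30],vel=120);env.movel([g[0],g[1],13],vel=40);print('down',F()-f0)
    env.set_gripper(0,60);s=env.get_state();print('grip',round(s['opening'],1),s['position'].round(1))
    env.movel([g[0],g[1],200],vel=150);print('held',round(env.get_state()['opening'],1))
    return env.get_state()['opening']>12
def place(x,yo=12):
    env.goto_joints(VIA);print('via',env.get_state()['position'].round())
    o=[180,0,BY-90]
    env.movep(box(x,yo,320),o);env.movel(box(x,yo,60),vel=170);f0=F();env.movel(box(x,yo,20),vel=50);print('in',F()-f0,env.get_state()['qpos'].round())
    env.set_gripper(30);env.movel(box(x,yo,60),vel=100);env.movel(box(x,yo,320),vel=200)
    env.goto_joints(VIA);print(env.get_state()['t'])
E
python3 - <<'E'
from h import *
env.goto_joints(VIA);print('via',env.get_state()['position'].round())
if pick((356.7,-252.3),-5.4): place(-62)
env.movep(OBS,[180,0,90])
for u in utensils():print(u)
d=cap('top','t4.png');i=cv2.imread('pics/t4.png');cv2.imwrite('pics/t4c.png',cv2.resize(i[180:360,230:490],(780,540)))
print(env.get_state()['t'])
E
```

```text
via [ 390. -243.  353.]
down [-1.1 -0.4 -0.4]
grip 16.0 [ 357.1 -252.5   13.4]
held 16.0
via [ 389. -244.  352.]
in [-13.   10.   34.2] [ 30.  44.   1.  76.  -1.  60. -52.]
69.4583
('wood', array([491.9, -21.5]), array([ 41.6, 161.2]), np.float64(1.5), array([481.9, -23. ]))
('wood', array([374.1, 189.1]), array([ 40.5, 155.8]), np.float64(0.3), array([363.7, 183. ]))
71.9667
```

View pics/t4c.png

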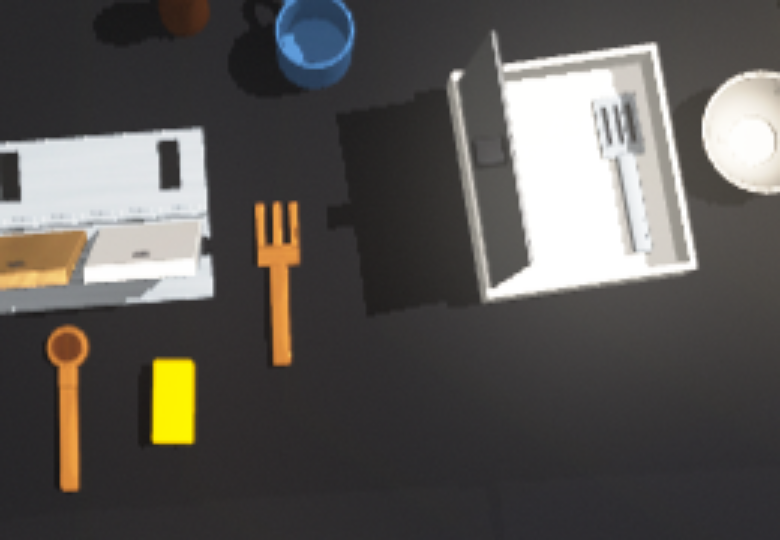

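The turner lies in the lower tier at (630,185). The landing force was higher than I want, so the next ones go down in small steps and stop on contact.

```bash
python3 - <<'E'
s=open('h.py').read()
s=s.replace("env.movel(box(x,yo,60),vel=170);f0=F();env.movel(box(x,yo,20),vel=50);print('in',F()-f0,","""env.movel(box(x,yo,60),vel=170);f0=F();z=45
    while z>21:
        z-=2;env.movel(box(x,yo,z),vel=50)
        if np.linalg.norm(F()-f0)>5:break
    print('in',z,F()-f0,""")
open('h.py','w').write(s)
E
python3 - <<'E'
from h import *
env.movep([420,0,300],[180,0,0])
if pick((481.9,-23),1.5): place(-14)
env.movep(OBS,[180,0,90])
for u in utensils():print(u)
E
```

```text
down [ 0.   0.4 -0.6]
grip 16.2 [482.4 -22.8  13.5]
held 16.2
via [ 389. -243.  351.]
in 21 [-1.3 -0.6  0.3] [ 28.  41.  -1.  82.   1.  56. -56.]
88.075
('wood', array([375.4, 179.1]), array([159.1,  39.9]), np.float64(0.4), array([364.8, 183. ]))
```

```bash
python3 - <<'E'
from h import *
env.movep([364,183,300],[180,0,0])
if pick((364.2,183),.4): 
    p=env.get_state()['position'];env.movel([364,100,330],vel=200)
    place(34)
env.movep(OBS,[180,0,90])
for u in utensils():print(u)
d=cap('top','t5.png');i=cv2.imread('pics/t5.png');cv2.imwrite('pics/t5c.png',cv2.resize(i[180:360,230:490],(780,540)))
P=d['P'];o=box(0,0,0);u=box(1,0,0)-o;v=box(0,1,0)-o;q=P-o;x=q@u;y=q@v
m=(x>-90)&(x<80)&(abs(y)<98);print('in-box height pct',np.nanpercentile(P[m][:,2],[5,50,90,98]).round(1))
E
```

```text
down [-0.8  0.3 -0.7]
grip 15.8 [364.5 183.5  13.5]
held 16.0
via [ 390. -242.  352.]
in 21 [ 1.3 -1.6  2.1] [ 26.  39.  -2.  87.   2.  54. -61.]
106.975
in-box height pct [-0.8  8.  18.9 23. ]
```

View pics/t5c.png

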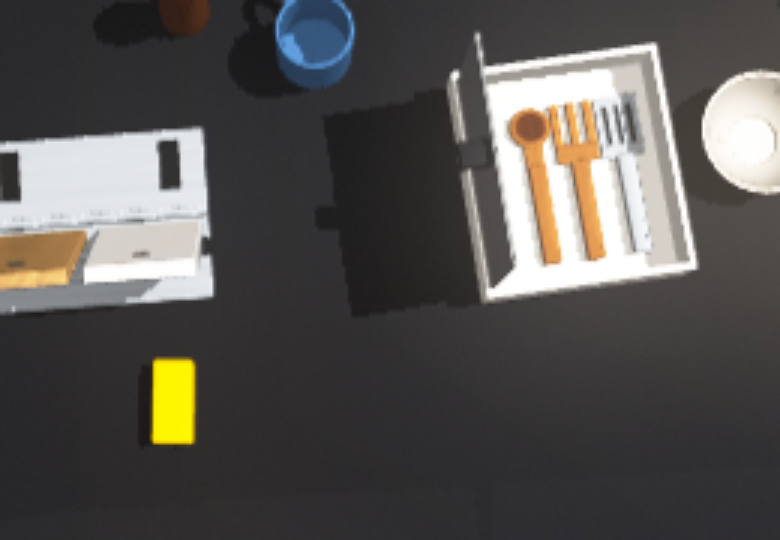

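The spoon, fork and turner lie flat in the tier at (540,185), (580,185) and (625,175). The flap is now fully upright. I'll close it by the tab.

```bash
python3 - <<'E'
from h import *
d=cap('top');P=d['P'];o=box(0,0,0);u=box(1,0,0)-o;v=box(0,1,0)-o;q=P-o;x=q@u;y=q@v
m=(x>50)&(x<150)&(abs(y)<95)&(P[...,2]>228)&(P[...,2]<250);print('top edge x',np.percentile(x[m],[10,50,90]).round(1) if m.sum() else None)
t=1.565
env.movep([420,-80,380],FO);env.movep(tab(t,up=110),FO);env.set_gripper(48,40)
f0=F();env.movel(tab(t),vel=70);print('down',F()-f0)
env.set_gripper(0,40);print('grip',env.get_state()['opening'],F()-f0)
while t>0:
    t=max(t-.05,-.02);env.movel(tab(t),vel=70);f=F()-f0
    print(round(t,2),f,end=' ')
    if np.linalg.norm(f)>32: print('STOP');break
print(env.get_state()['opening'],env.get_state()['t'])
E
```

```text
top edge x [91.3 94.2 98.6]
down [0.8 0.7 1.3]
grip 23.539679773615244 [0.7 0.5 1.5]
1.51 [0.8 1.2 3. ] 1.46 [2.4 1.5 2.1] 1.41 [ 2.4  2.4 -0.2] 1.36 [ 2.6  1.9 -1.3] 1.31 [ 4.   1.4 -2.2] 1.26 [ 5.4  2.  -3.2] 1.21 [ 5.7  2.8 -3.4] 1.16 [ 4.6  4.  -2.7] 1.11 [ 4.5  3.5 -2.2] 1.06 [ 4.5  2.6 -2.4] 1.01 [ 4.8  3.6 -1.6] 0.96 [ 2.9  4.7 -1.7] 0.91 [ 3.2  4.5 -2.7] 0.86 [ 4.1  4.5 -2. ] 0.81 [ 3.7  4.9 -3. ] 0.76 [ 4.4  4.8 -3.3] 0.71 [ 3.1  5.7 -2.6] 0.66 [ 3.8  5.  -2.5] 0.61 [ 3.   5.8 -2.4] 0.56 [ 3.1  6.1 -2.7] 0.51 [ 3.1  5.6 -1.8] 0.46 [ 3.   6.3 -2. ] 0.41 [ 2.5  5.7 -3. ] 0.36 [ 3.   6.2 -2.3] 0.31 [ 3.5  6.  -2.6] 0.26 [ 2.5  7.  -1.6] 0.21 [ 2.6  4.5 -1.5] 0.16 [ 3.6  4.2 -0.5] 0.11 [ 2.4  4.5 -1.1] 0.06 [2.9 4.2 0.2] 0.01 [ 2.9  3.4 -0.5] -0.02 [2.2 4.  0.4] 23.41306762037564 123.3833
```

```bash
python3 - <<'E'
from h import *
t=-.02;f0=F()
while t>-.1:
    t-=.01;env.movel(tab(t),vel=30);f=F()-f0;print(round(t,2),f,end=' ')
    if np.linalg.norm(f)>12:break
env.set_gripper(50);env.movel(tab(0,up=150),vel=120);env.movep([420,-80,380],FO);env.movep(OBS,[180,0,90]);env.wait(.5)
for n in('top','side'):
    d=cap(n,'end'+n+'.png');P=d['P'];o=box(0,0,0);u=box(1,0,0)-o;v=box(0,1,0)-o;q=P-o;x=q@u;y=q@v
    m=(abs(x)<85)&(abs(y)<90)&(P[...,2]>30)&(P[...,2]<66);k=np.polyfit(x[m],P[m][:,2],1);print(n,m.sum(),'slope',k.round(3))
    a=np.radians(SY);s=np.array([np.cos(a),np.sin(a)]);q=P[...,:2]-[556.5,160.5];x=q@s;y=q@np.array([-s[1],s[0]]);Z=P[...,2]
    for c in(-56,57):
        m=(abs(y-c)<60)&(abs(x-60)<80)&(Z>158)&(Z<190);print(n,m.sum(),'x',np.percentile(x[m],[5,50,95]).round())
a=cv2.imread('pics/endtop.png');b=cv2.imread('pics/endside.png')
cv2.imwrite('pics/end.png',np.hstack([cv2.resize(a[100:380,130:520],(400,287)),cv2.resize(b[120:420,130:540],(400,287))]));print(env.get_state()['t'])
E
```

```text
-0.03 [-1.1  1.4  6.4] -0.04 [-4.7  3.1 11.1] top 3576 slope [-4.0e-03  5.2e+01]
top 228 x [63. 72. 79.]
top 224 x [64. 72. 79.]
side 6006 slope [-2.0000e-03  5.2058e+01]
side 203 x [69. 76. 81.]
side 241 x [69. 76. 81.]
129.65
```

View pics/end.png

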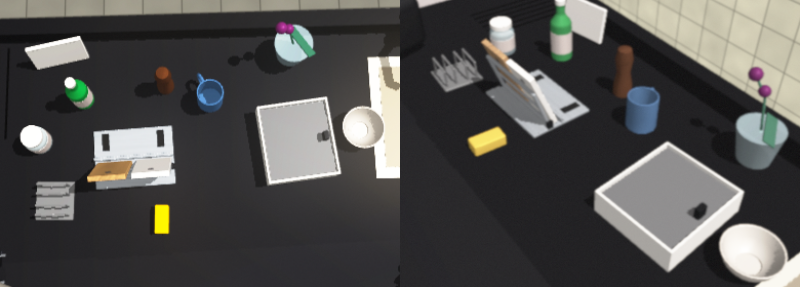

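The flap is shut: its slope is about 0.003 and it sits at z = 52. Both boards lean as before, at (130,168), and the bystanders haven't moved. Handing in.

```bash
python3 -c "
from h import *
print(env.hand_in())"
```

```text
the job is handed in; nothing more can be done
None
```

I handed the job in at about 130 s (limit 210 s), with no verdict returned; the final pictures show the leg at its stop, both boards leaning on it, the flap shut over the spoon, fork and turner, and the bystanders unmoved.

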